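Hold the spring clip open over the recipe card

ROBOT

A 6-joint arm with a two-finger parallel gripper is mounted at the origin on the work surface. World frame = base frame: x ahead of the robot, y to its left, z up, the work surface at z = 0. Lengths are in mm, angles in rad, forces in N, time in s.
With the tool pointing down it reaches from about 275 to 850 mm from the base axis. Payload 19 kg.
Tool frame: the origin (TCP) lies on the mounting face of the last link; the fingertips stand 173 mm ahead of it and the grasp point (between the pads) lies 155 mm ahead of it; z points along the fingers, y is the direction in which the jaws open and shut (so a half turn about z gives the same grasp; the last joint's range is limited). The gripper opens to 85 mm and grips with 20 to 120 N. Pads are 22 mm wide; open, the fingers measure 114 mm over their backs; the gripper's body (76 mm by 85 mm) begins 54 mm behind the grasp point. The pads swing forward as they close: fully open they stand 13 mm farther back than shut.
Start: joints at [-1.248, 0.15, 1.437, -0, 1.554, -0.134], TCP at [253.597, -516.043, 404.667] pointing down, gripper open.
Joint ranges: [-2.8, 2.8], [-0.68, 2.1], [0.12, 2.68], [-1.39, 4.53], [0.16, 2.79], [-2.81, 2.81]. Speed limits (rad/s): [1.89, 1.89, 2.22, 3.01, 3.01, 3.01].

INTERFACE

Orientations are given as [roll, pitch, yaw] about the fixed x, y, z axes, in that order (R = Rz(yaw) Ry(pitch) Rx(roll)).
In Python, from bench import read_state, get_image, hand_in gives the robot as it stands.
- The arm moves only by the shell command python3 -m creep 'ROWS' [FORCE]. ROWS is JSON, a list of rows, each a list of 7 numbers: the turn, a rotation vector about the tool's x, y, z in rad, then the shift along the tool's x, y, z in m, then the finger opening in m, from 0 to 0.0854. A call has 1 to 8 rows; each row shifts and turns the commanded pose from where the row before left it, along the tool's axes as they then stand; what a row does not reach is not made up. A row lasts 1/8 s, in which the tool goes at most 62.5 mm and 10.7 degrees, less where a joint would pass 70% of its speed; a pose out of reach is approached as far as the arm can. A call with a gripper value outside its range is refused whole. The fingers move at their own pace and stop on an object; FORCE is the grip in N (left out, the last holds). Time passes only in rows, so rows that do not move let the fingers close. It gives the time, the measured TCP pose, the force and the opening at its end, in the units of the state.
- read_state(): the state, without advancing time (a new reading comes with each control period).
- get_image(name): name is "scene" or "top"; returns a dict with "color" (480x640x3 uint8, red, green, blue), "z_map" (480x640 float32, mm along the optical axis (not along the pixel's ray), 0 where there is no reading), "intrinsics" (3x3 intrinsics, pixels), "R" (3x3) and "t" (3): a world point X has camera coordinates R X + t. Camera axes: x right, y down, z forward; pixel columns grow to the right and rows downward; lengths in mm; the calibration is good to about 2 mm. A picture is of the moment at which its call begins.
- hand_in(): hands the job in, once; it reports no verdict.
The state is a dict: "time_s": time; "qpos": joint angles; "qd": joint speeds; "joint_efforts": joint torques, N m; "tool_pos": TCP position; "tool_rot": TCP orientation; "wrist_force": force on the tool from outside, world axes, zero at the start; "moment": the same for the moment, N m; "width": opening from 0.0 (shut) to 1.0 (fully open).
Only numpy, scipy, OpenCV 4.12 (cv2) and the standard library are available. Lean on these libraries where they do the work, as an engineer would, in place of code of your own. Each camera call takes 0.05 s, during which the arm holds its last target. There are 200 camera calls.

TASK

Take the red and white spring clip off its hook, carry it to the yellow-edged recipe card standing in its wooden block, and squeeze the clip wide open around the card's top edge, near the middle, with the edge well inside the jaws, one jaw in front of the card and one behind, so that a shopping list can be slipped in beside the card. The program finishes while the gripper still holds the clip squeezed open there, clear of the card; neither clip nor gripper may lean on it. Leave the card block, the bottle opener on the other hook, the pepper mill, the oil bottle and the mug where they are.

Things in the scene. Friction and masses are not known exactly. Their poses are not given: they have to be found in the camera images.
- clip: Spring clip, about 80 g, 18 mm wide, 107 mm tall, hanging handles up, jaws down on one of the two hooks (either). Origin on its hinge; x along the hinge and the hook, z up, y from red back plate to white lever. Back plate y -14 to -10, z -52 to +52 mm. Hub z -6 to +6 mm rests on the strap, strap within 6 mm of y = 0. Opening under the hub: y -10 to +10, z -6 to -47 mm.
- clip_lever (a joint): White lever of the clip, turning on the clip's x axis: 0 = jaws shut, 0.42 rad = wide open (stop). Squeezing the grips (back plate and lever top) together opens it: at z = +36 mm about 4 N to begin, 9 N at the stop; more grip just presses on the stop. It springs shut when released.
- clip_grip (a point): Where to squeeze: clip frame (0, 0, +36) mm, between back plate and lever; the grips end at z = +52. At rest the lever leans outwards: outer faces 41 mm apart here, 49 mm at the top. Wide open, the lever stands parallel to the plate, outer face y = +15, so 29 mm over both.
- jaw_fixed (a point): Inner face of the red fixed lip, 2 mm above its tip: clip frame (0, 0, -53) mm. The lips (z -47 to -55 mm) close the opening below the hook: raise the clip over the hook's upturned end, then draw it off the hook's open end.
- jaw_moving (a point): Inner face of the white moving lip, 2 mm above its tip; touches jaw_fixed when shut; wide open it stands at y = +22, z = -48 mm in the clip frame.
- hookstand: Fixed dark wooden stand: foot 100 x 240 x 18 mm, two posts at the ends and a rail 16 mm thick, 24 mm high at x = +22 to +38 mm, top at 139 mm, which carries the two hooks. Origin under the middle of the foot; x normal to the rail (the hooks point to -x, towards the robot), y along the rail.
- hook_left (a point): Top of the left (+y) brass strap hook, 130 mm above the table, where a thing hangs. Strap along the stand's x, 8 mm wide, 4 mm thick, its upturned end 30 mm further to the stand's -x, 8 mm high over the strap. Draw the clip at least 45 mm to -x to free it.
- hook_right (a point): The same for the right (-y) hook, 130 mm from the left one.
- cardstand: Recipe card, 4 mm thick stiff board 150 mm wide with yellow edge, upright in a loose wooden block 70 x 170 x 30 mm (0.9 kg in all). Origin under the middle of the block; x normal to the card, y along its top edge, z up.
- card_edge (a point): Middle of the card's top edge, 130 mm above the table, axes as cardstand: the card fills x = -2 to +2 mm, y = -75 to +75 mm and z below 0.
- opener: Bottle opener, 34 mm wide, about 90 mm long, 5 mm thick steel with wooden grip, hanging on the other hook; origin 6 mm above that hook's strap. To be left hanging.
- pepper_mill: Black pepper mill, 56 mm wide, 180 mm tall; origin under its middle.
- oil_bottle: Amber oil bottle, 64 mm wide, 200 mm tall; origin under its middle.
- mug: Blue mug, 80 mm wide, 90 mm tall, handle at its +y; origin under its middle.

How it is judged (in metres and radians):
On the way, in this order (a step that is already met when the one before it is completed fails the run):
1. the clip is off the hooks, held by the gripper (contact force between clip and the fingers above 1 N and contact force between clip and hookstand below 0.1 N and distance between clip and hook_left above 0.04 m and distance between clip and hook_right above 0.04 m and height (world z) of clip above 0.1 m), for 0.2 s.
2. the jaws gape around the card's top edge (value of joint clip_lever above 0.3 rad and ((x of jaw_fixed in the frame of card_edge below -0.003 m and x of jaw_moving in the frame of card_edge above 0.003 m) or (x of jaw_moving in the frame of card_edge below -0.003 m and x of jaw_fixed in the frame of card_edge above 0.003 m)) and z of each of jaw_fixed, jaw_moving in the frame of card_edge below -0.006 m and y of jaw_fixed in the frame of card_edge between -0.03 and 0.03 m and y of jaw_moving in the frame of card_edge between -0.03 and 0.03 m and contact force between clip and the fingers above 3 N and angle between clip's own z axis and vertical below 0.3 rad), for 0.3 s.
At the end, for the whole second after the job is handed in: Gripper holds the clip upright, still, lever over 0.30 rad; a lip each side of the card, tips 8 mm or more below the edge, within 30 mm of its middle; under 1 N on card and block, clip off the hooks. Block moved under 15 mm, opener under 40 mm, mill, bottle, mug under 30 mm (all of step 2 and contact force between each of clip, the arm, the fingers and cardstand below 1 N and contact force between clip and hookstand below 0.1 N and linear speed of clip below 0.03 m/s and distance of cardstand from where it was at the start of the episode below 0.015 m and angle between cardstand's own z axis and vertical below 0.1 rad and distance of opener from where it was at the start of the episode below 0.04 m and distance of each of pepper_mill, oil_bottle, mug from where it was at the start of the episode below 0.03 m); the arm keeps its last pose, push and grip.
It fails at once if the card block was shoved or tipped (distance of cardstand from where it was at the start of the episode above 0.015 m or angle between cardstand's own z axis and vertical above 0.25 rad).
It fails at once if the bottle opener was knocked off its hook (distance of opener from where it was at the start of the episode above 0.04 m).
It fails at once if the pepper mill, oil bottle or mug was disturbed (distance of any of pepper_mill, oil_bottle, mug from where it was at the start of the episode above 0.03 m).
It also fails if it takes over 38 s, if anything falls off the work surface, if the arm or the gripper's body presses on something with over 40 N, if the wrist force passes 120 N, or if a joint passes its speed limit or range.

## Working session

There is one attempt and no reset: what is moved stays moved. The work goes in short steps, Python scripts to look and compute and a shell command to move; the robot and the scene stay as the last step left them, time stands still between calls to the robot, and variables do not carry over. Pictures are saved under pics/ and viewed, about 8 in all and at most 12, crops included, and the job is handed in when it is done.

```bash
ls; mkdir -p pics
python3 - <<'E'
from bench import *
import cv2,numpy as np
print(read_state())
for n in ("scene","top"):
    d=get_image(n); np.savez(f'{n}0.npz',**d); cv2.imwrite(f'pics/{n}0.png',d['color'][:,:,::-1])
    print(n,d['intrinsics'],d['R'],d['t'],-np.array(d['R']).T@d['t'])
E
```

```text
pics
{'time_s': 0.0, 'qpos': array([-1.24798795e+00,  1.50998601e-01,  1.43804373e+00,  2.57249899e-05,
        1.55382184e+00, -1.33983751e-01]), 'qd': array([-0.00012925,  0.00124938,  0.0009356 ,  0.00047377, -0.0007579 ,
        0.00021608]), 'joint_efforts': array([-1.18949929e-04, -7.13053536e+01, -5.70868385e+01, -1.20267023e-04,
        8.97181279e-03, -2.94134317e-07]), 'tool_pos': array([ 253.59729544, -516.01088786,  404.06183097]), 'tool_rot': array([-3.14033597e+00, -1.95343488e-04,  4.56791555e-01]), 'wrist_force': array([-0.16667667,  0.53720648, -0.27707172]), 'moment': array([ 0.0012281 , -0.02930205,  0.03828767]), 'width': 0.9981067168421335}
scene [[433.19736437   0.         318.25152007]
 [  0.         433.19736437 236.17417743]
 [  0.           0.           1.        ]] [[-0.78613328  0.61800618 -0.00792587]
 [ 0.39127072  0.48770621 -0.78041648]
 [-0.47843671 -0.61661253 -0.62520981]] [ 399.75386975 -142.12410558 1325.37366562] [1003.97623608  639.50645554  720.88902196]
top [[583.91992162   0.         315.36403987]
 [  0.         583.91992162 232.49466488]
 [  0.           0.           1.        ]] [[ 0.11114312 -0.99379676  0.00389982]
 [-0.97332666 -0.10964463 -0.20152735]
 [ 0.20070482  0.01860258 -0.97947512]] [  18.35153339  560.46769875 1348.757947  ] [ 272.77627698   54.59959018 1433.95286086]
```

View pics/scene0.png

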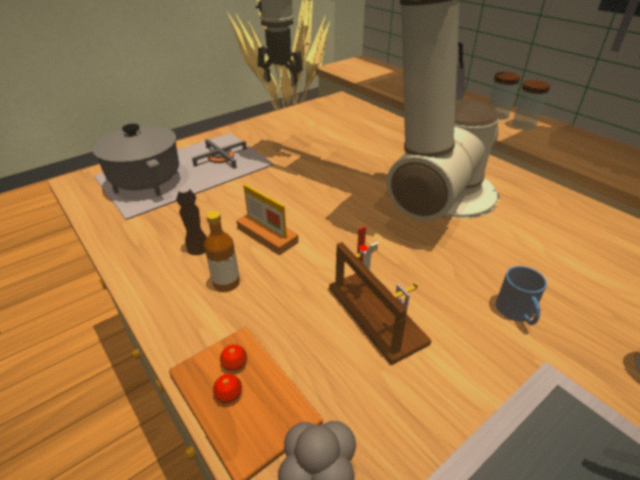

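View pics/top0.png

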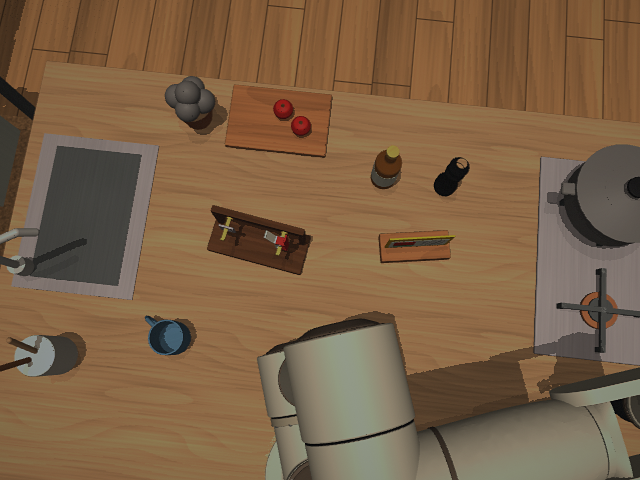

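The clip hangs on the right (-y) hook, with its red plate at about (281,240) in top and the white lever on its left (+y) side. The card's edge is at about (385..452, 238), and the mill and bottle are behind it.

```bash
cat > h.py <<'E'
import numpy as np,cv2
def cloud(d):
    z=d['z_map'];K=d['intrinsics'];v,u=np.mgrid[:480,:640]
    P=np.stack([(u-K[0,2])/K[0,0]*z,(v-K[1,2])/K[1,1]*z,z],-1)
    return (P-d['t'])@d['R']
def box(W,m):
    p=W[m];(c,s,a)=cv2.minAreaRect(p[:,:2].astype(np.float32));return m.sum(),np.round(c,1),np.round(s,1),round(a,1),np.round(p[:,2].min()),np.round(p[:,2].max())
E
python3 - <<'E'
from h import *
for n in ("scene","top"):
    d=dict(np.load(f'{n}0.npz'));W=cloud(d);c=d['color'];hsv=cv2.cvtColor(c,cv2.COLOR_RGB2HSV).astype(int);H,S,V=hsv[...,0],hsv[...,1],hsv[...,2]
    X,Y,Z=W[...,0],W[...,1],W[...,2];ok=d['z_map']>0
    def R(x0,x1,y0,y1,z0,z1):return ok&(X>x0)&(X<x1)&(Y>y0)&(Y<y1)&(Z>z0)&(Z<z1)
    print(n)
    st=R(430,680,-20,330,132,146)&(V<110)&(S>60); print('rail',*box(W,st))
    cl=R(400,700,-20,330,60,200)
    for nm,m in (('red',cl&((H<6)|(H>174))&(S>170)&(V>120)),('white',cl&(S<50)&(V>110)),('cardtop',R(400,700,-300,-20,123,137)),('yellow',R(400,700,-300,-20,110,140)&(H>22)&(H<34)&(S>150)),('block',R(400,700,-300,-20,20,40)),
      ('brass',cl&(H>20)&(H<34)&(S>120)),('tall',R(400,900,-350,-20,140,230)),('mug',R(200,500,250,450,60,100))):
        if m.sum()>5: print(nm,*box(W,m),np.round(np.median(W[m],0),1))
    if n=='top': a=c[170:290,195:475]
    else: a=c[170:370,170:450]
    f=cv2.resize(a,None,fx=2.8,fy=2.8,interpolation=cv2.INTER_CUBIC);cv2.imwrite(f'pics/{n}crop.png',f[:,:,::-1])
E
```

```text
scene
rail 464 [543.3 222.6] [214.   41.8] 80.5 132.0 145.0
red 47 [512.6 155.4] [18.9 13.9] 81.7 139.0 187.0 [511.9 154.3 141.1]
cardtop 124 [ 556.8 -158.8] [  8.7 151.9] 9.0 123.0 131.0 [ 556.6 -152.1  127.4]
yellow 48 [ 557.9 -159.1] [  5.9 130.5] 9.4 125.0 130.0 [ 556.  -143.8  128.2]
block 866 [ 584.3 -170.2] [115.  231.2] 39.2 20.0 40.0 [ 569.2 -137.3   28.2]
brass 63 [514.8 222.7] [138.4  48.7] 80.5 118.0 138.0 [524.9 286.1 128.8]
tall 720 [ 727.6 -142.8] [192.7  44. ] 89.0 140.0 201.0 [732.5 -67.1 163.9]
mug 1022 [273.1 402.6] [82.9 92.5] 0.8 60.0 91.0 [282.4 399.   76.9]
top
rail 712 [525.5 217.6] [219.4  73.2] 82.1 132.0 146.0
red 67 [509.8 153.8] [23.4 17.5] 76.4 136.0 194.0 [509.5 155.2 142.4]
white 64 [524.  226.7] [145.7  17.3] 77.8 92.0 182.0 [518.9 185.8 141.8]
cardtop 160 [ 632.8 -149.6] [163.5 150.2] 10.3 123.0 136.0 [ 556.7 -158.5  129. ]
yellow 123 [ 556.  -164.1] [  5.5 148. ] 9.4 122.0 136.0 [ 556.2 -165.5  129.4]
block 1494 [ 616.5 -160.7] [194.6 183. ] 8.1 20.0 40.0 [ 546.7 -160.3   29.7]
brass 126 [517.  220.2] [140.1  57.1] 81.4 83.0 143.0 [520.4 280.2 129.7]
tall 556 [ 725.  -152.1] [204.1  46.3] 88.9 140.0 205.0 [719.4 -82.2 167.3]
mug 437 [271.2 400.5] [99.5 78.7] 86.9 60.0 97.0 [275.8 405.3  84.8]
```

View pics/scenecrop.png

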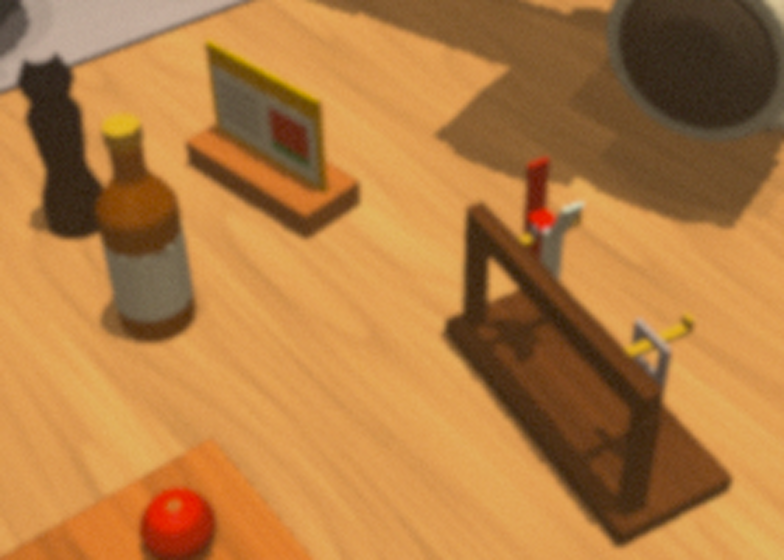

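View pics/topcrop.png

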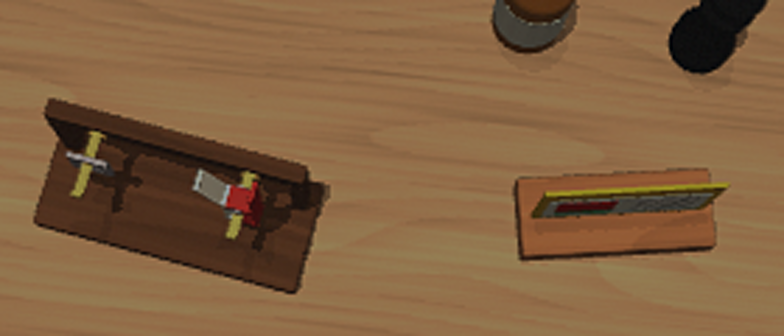

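The two views agree on the card: edge middle at about (557,-160), normal at yaw about 9.4°. I'll refine the stand yaw and the clip position.

Run:
```python
from h import *
for n in ("scene","top"):
    d=dict(np.load(f'{n}0.npz'));W=cloud(d);c=d['color'];hsv=cv2.cvtColor(c,cv2.COLOR_RGB2HSV).astype(int);H,S,V=hsv[...,0],hsv[...,1],hsv[...,2]
    X,Y,Z=W[...,0],W[...,1],W[...,2];ok=d['z_map']>0
    g=ok&(abs(Y-220)<120)&(X>430)&(X<680)
    r=g&(Z>136)&(Z<142)&(V<110)&(X>525+(Y-220)*.17)
    p=W[r][:,:2].astype(np.float32);vx=cv2.fitLine(p,cv2.DIST_HUBER,0,.01,.01).ravel()
    yaw=np.arctan2(-vx[0],vx[1])*1.0; yaw=(yaw+np.pi/2)%np.pi-np.pi/2
    print(n,'rail',r.sum(),'yaw',yaw,vx)
    ex=np.array([np.cos(yaw),np.sin(yaw),0]);ey=np.array([-ex[1],ex[0],0])
    def show(nm,m):
        q=W[m]
        if len(q): print(nm,len(q),'ex',np.percentile(q@ex,[3,50,97]).round(1),'ey',np.percentile(q@ey,[3,50,97]).round(1),'z',np.percentile(q[:,2],[3,50,97]).round())
    show('rail',r)
    red=g&((H<6)|(H>174))&(S>150)&(V>90)
    show('red hi',red&(Z>150));show('red low',red&(Z<150)&(Z>100))
    wh=g&(S<70)&(V>100)&(Y<200)
    show('white hi',wh&(Z>165));show('white',wh&(Z>60))
    b=g&(H>18)&(H<34)&(S>110)&(Z>124)&(Z<142)
    show('strapR',b&(Y<215));show('strapL',b&(Y>215))
    y=ok&(X>530)&(X<580)&(Y<-60)&(Y>-250)&(H>22)&(H<34)&(S>140)&(Z>124)&(Z<134)
    p=W[y];(cc,s,a)=cv2.minAreaRect(p[:,:2].astype(np.float32))
    vx=cv2.fitLine(p[:,:2].astype(np.float32),cv2.DIST_HUBER,0,.01,.01).ravel();print('card',y.sum(),cc,s,a,vx,np.percentile(p[:,1],[1,99]))
```

```text
scene rail 305 yaw -0.12797093 [1.2762189e-01 9.9182290e-01 5.6194305e+02 2.5541412e+02]
rail 305 ex [514.  524.7 531.4] ey [220.4 337.1 392.8] z [136. 138. 139.]
red hi 8 ex [482.  486.7 490.3] ey [210.2 210.9 212.4] z [162. 179. 187.]
red low 45 ex [482.5 488.8 495.1] ey [211.3 219.  228.7] z [139. 141. 144.]
white hi 14 ex [484.6 489.7 493.7] ey [252.1 255.1 257.2] z [172. 177. 177.]
white 14 ex [484.6 489.7 493.7] ey [252.1 255.1 257.2] z [172. 177. 177.]
strapR 17 ex [476.4 502.  517.3] ey [214.4 222.  236.7] z [126. 128. 131.]
strapL 88 ex [460.6 478.  508.5] ey [347.9 352.5 357.2] z [127. 129. 138.]
card 48 (557.9420776367188, -159.0725860595703) (5.886690139770508, 130.48898315429688) 9.422656059265137 [ 1.7213498e-01 -9.8507339e-01  5.5588470e+02 -1.4869756e+02] [-222.99275828  -94.73347075]
top rail 493 yaw -0.1533314 [1.5273124e-01 9.8826778e-01 5.5237085e+02 2.1285333e+02]
rail 493 ex [505.4 513.4 520.8] ey [192.3 293.2 399.6] z [136. 139. 142.]
red hi 12 ex [474.4 480.7 486.9] ey [217.6 219.  220.5] z [184. 188. 192.]
red low 60 ex [472.2 479.7 489.1] ey [223.7 232.6 240.7] z [137. 142. 146.]
white hi 33 ex [472.6 479.8 487.1] ey [255.5 260.  265. ] z [165. 174. 181.]
white 93 ex [472.1 480.4 488.4] ey [239.  253.  264.3] z [139. 158. 179.]
strapR 48 ex [450.  467.4 505.5] ey [226.8 230.7 235. ] z [125. 130. 136.]
strapL 77 ex [449.1 474.9 504.1] ey [356.7 360.8 364.5] z [126. 130. 138.]
card 115 (555.8501586914062, -164.07302856445312) (5.461841583251953, 147.9664764404297) 9.546140670776367 [ 1.6871217e-01 -9.8566538e-01  5.5621667e+02 -1.6536111e+02] [-235.49600306  -91.70405484]
```

```bash
python3 -m creep '[[0,0,0.1525,0,0,0,0.085],[0,0,0.1525,0,0,0,0.085],[0,0,0.1525,0,0,0,0.085],[0,0,0.1525,0,0,0,0.085],[0,0,0,0.0126,-0.0587,0,0.085],[0,0,0,0.0126,-0.0587,0,0.085],[0,0,0,0.0126,-0.0587,0,0.085],[0,0,0,0.0126,-0.0587,0,0.085]]' 40
python3 -m creep '[[0,0,0,0.0126,-0.0587,0,0.085],[0,0,0,0.0126,-0.0587,0,0.085],[0,0,0,0.0126,-0.0587,0,0.085],[0,0,0,0.0126,-0.0587,0,0.085],[0,0,0,0.0126,-0.0587,0,0.085],[0,0,0,0.0126,-0.0587,0,0.085],[0,0,0,0.0126,-0.0587,0,0.085],[0,0,0,0,0,0,0.085]]'
```

```text
time_s: 1.1
tool_pos: [339.4, -289.9, 404.5]
tool_rot: [-3.141, 0.0, -0.154]
wrist_force: [1.4, 0.1, -0.2]
width: 1.0
time_s: 2.1
tool_pos: [489.6, 104.2, 404.0]
tool_rot: [-3.141, 0.001, -0.149]
wrist_force: [-1.3, -0.9, -0.5]
width: 0.993
```

```bash
python3 -m creep '[[0,0,0,0.006,-0.028,0,0.085],[0,0,0,0.006,-0.028,0,0.085],[0,0,0,0,0,0,0.085]]'
python3 -c "
from bench import *
import cv2
s=read_state();print(s['tool_pos'],s['tool_rot'],s['qpos'])
a=get_image('top')['color'][120:320,150:400];b=get_image('scene')['color'][150:350,280:530]
cv2.imwrite('pics/above.png',cv2.resize(cv2.hconcat([a,b]),None,fx=1.6,fy=1.6,interpolation=cv2.INTER_CUBIC)[:,:,::-1])"
```

```text
time_s: 2.48
tool_pos: [509.8, 154.9, 404.3]
tool_rot: [3.141, 0.001, -0.152]
wrist_force: [-0.2, -0.3, -0.4]
width: 0.994
[509.75116989 154.94415074 404.26783615] [ 3.14146163e+00  8.59505523e-04 -1.52234557e-01] [1.50395463e-01 6.26728274e-02 1.53499310e+00 1.31130874e-04
 1.54478623e+00 1.87342282e+00]
```

View pics/above.png

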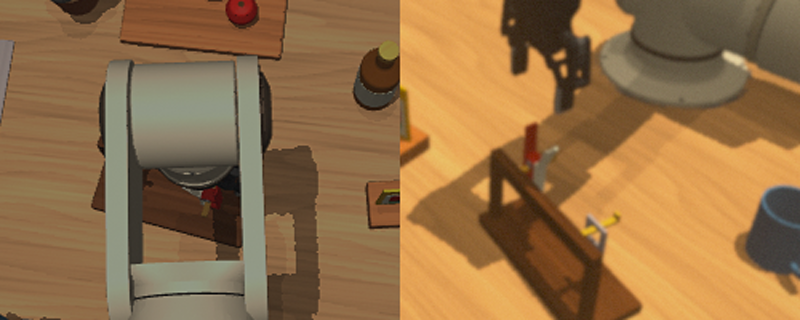

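The gripper sits over the clip (fingers at (520,60) and (565,95), clip at (535,150) in the right half). Next I descend and close.

```bash
python3 -m creep '[[0,0,0,0,-0.002,0.026,0.085],[0,0,0,0,0,0.026,0.085],[0,0,0,0,0,0.025,0.085],[0,0,0,0,0,0,0.085]]'
python3 -m creep '[[0,0,0,0,0,0,0.05],[0,0,0,0,0,0,0.02],[0,0,0,0,0,0,0.01],[0,0,0,0,0,0,0.01],[0,0,0,0,0,0,0.01],[0,0,0,0,0,0,0.01],[0,0,0,0,0,0,0.01],[0,0,0,0,0,0,0.01]]' 40
python3 -c "
from bench import *
import cv2
b=get_image('scene')['color'][170:320,310:470]
cv2.imwrite('pics/grip.png',cv2.resize(b,None,fx=4,fy=4,interpolation=cv2.INTER_CUBIC)[:,:,::-1])"
```

```text
time_s: 3.08
tool_pos: [509.4, 155.4, 326.5]
tool_rot: [3.141, 0.003, -0.154]
wrist_force: [0.3, -1.5, 1.1]
width: 0.994
time_s: 4.08
tool_pos: [510.1, 156.3, 329.6]
tool_rot: [-3.141, -0.003, -0.153]
wrist_force: [-2.5, -3.1, 13.8]
width: 0.327
```

View pics/grip.png

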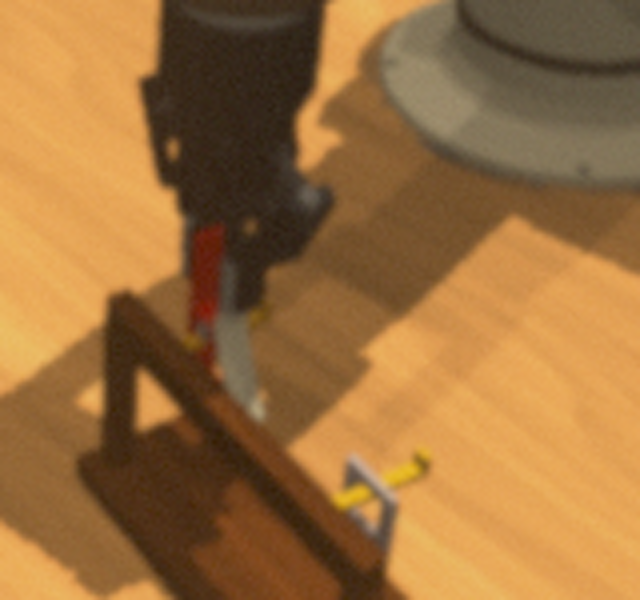

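Gripped: the width is 28 mm (lever on its stop), and the red plate and white lever stand parallel between the fingers. I'll raise the clip about 22 mm, then draw it off.

```bash
python3 -m creep '[[0,0,0,0,0,-0.008,0.01],[0,0,0,0,0,-0.008,0.01],[0,0,0,0,0,-0.009,0.01],[0,0,0,0,0,0,0.01],[0,0,0,0,0,0,0.01]]'
python3 -c "
from bench import *
import cv2
b=get_image('scene')['color'][170:320,310:470]
cv2.imwrite('pics/lift.png',cv2.resize(b,None,fx=4,fy=4,interpolation=cv2.INTER_CUBIC)[:,:,::-1])"
```

```text
time_s: 4.75
tool_pos: [509.8, 156.4, 352.5]
tool_rot: [-3.142, 0.0, -0.153]
wrist_force: [-0.1, 0.1, -1.5]
width: 0.33
```

View pics/lift.png

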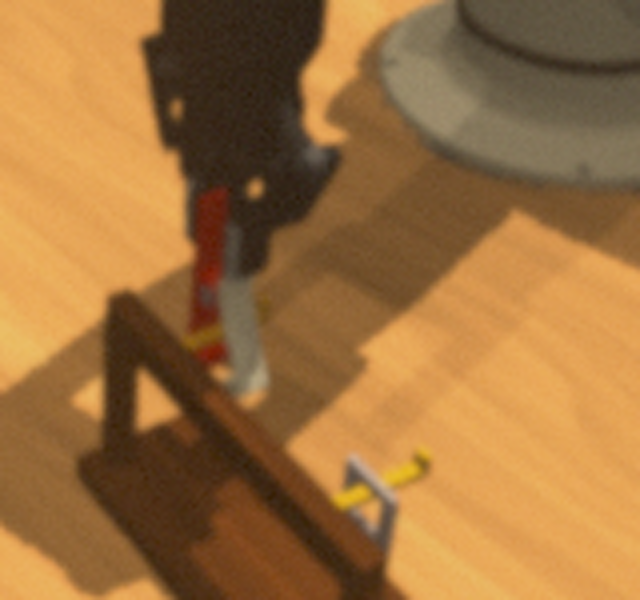

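The clip rose with the gripper: hinge (207,293), strap (200,340), lip (210,365), so the strap is well inside the opening. The wrist reads only the clip's weight. Drawing it off now.

```bash
python3 -m creep '[[0,0,0,-0.015,0,0,0.01],[0,0,0,-0.02,0,0,0.01],[0,0,0,-0.02,0,0,0.01],[0,0,0,-0.02,0,0,0.01],[0,0,0,0,0,0,0.01]]'
python3 -m creep '[[0,0,0,0,0,-0.03,0.01],[0,0,0,0,0,-0.04,0.01],[0,0,0,0,0,0,0.01],[0,0,0,0,0,0,0.01]]'
python3 -c "
from bench import *
s=read_state();print(s['tool_pos'],s['tool_rot'],s['qpos'])"
```

```text
time_s: 5.42
tool_pos: [434.2, 168.2, 353.1]
tool_rot: [-3.141, -0.001, -0.152]
wrist_force: [-0.2, 0.8, -0.6]
width: 0.33
time_s: 5.92
tool_pos: [435.6, 167.9, 422.1]
tool_rot: [3.142, 0.0, -0.153]
wrist_force: [-0.7, 0.7, -0.8]
width: 0.329
[435.63695513 167.87541547 422.10179293] [ 3.14150766e+00  4.85600239e-04 -1.53197030e-01] [ 2.02537002e-01 -8.30383720e-02  1.64353547e+00  8.94575505e-05
  1.58158035e+00  1.92653128e+00]
```

```bash
python3 -m creep '[[0,0,-0.172,0,0,0,0.01],[0,0,-0.172,0,0,0,0.01],[0,0,-0.172,0,0,0,0.01],[0,0,-0.172,0,0,0,0.01],[0,0,-0.172,0,0,0,0.01],[0,0,-0.172,0,0,0,0.01],[0,0,-0.172,0,0,0,0.01],[0,0,-0.172,0,0,0,0.01]]'
python3 -m creep '[[0,0,-0.172,0,0,0,0.01],[0,0,-0.172,0,0,0,0.01],[0,0,-0.171,0,0,0,0.01],[0,0,0,-0.03,0.006,0,0.01],[0,0,0,-0.05,0.010,0,0.01],[0,0,0,-0.05,0.010,0,0.01],[0,0,0,-0.05,0.010,0,0.01],[0,0,0,-0.05,0.010,0,0.01]]'
python3 -m creep '[[0,0,0,-0.05,0.010,0,0.01],[0,0,0,-0.03,0.006,0,0.01],[0,0,0,0,0,0,0.01],[0,0,0,0,0,0,0.01]]'
```

```text
time_s: 6.92
tool_pos: [435.7, 167.9, 421.4]
tool_rot: [-3.14, 0.001, 1.228]
wrist_force: [-0.4, -0.7, -1.4]
width: 0.326
time_s: 7.92
tool_pos: [519.6, -53.0, 421.4]
tool_rot: [-3.14, -0.001, 1.738]
wrist_force: [0.5, 0.5, -1.6]
width: 0.328
time_s: 8.43
tool_pos: [548.3, -127.3, 421.7]
tool_rot: [-3.14, -0.001, 1.738]
wrist_force: [-0.3, -0.1, -0.7]
width: 0.327
```

```bash
python3 -m creep '[[0,0,0,-0.0365,0.0063,0,0.01],[0,0,0,0,0,0,0.01],[0,0,0,0,0,0,0.01],[0,0,0,0,0,0,0.01]]'
python3 - <<'E'
from bench import *
from h import *
s=read_state();print(s['tool_pos'],s['tool_rot'])
for n in ('scene','top'):
    d=get_image(n);W=cloud(d);np.savez(n+'1.npz',**d)
    hsv=cv2.cvtColor(d['color'],cv2.COLOR_RGB2HSV).astype(int);H,S,V=hsv[...,0],hsv[...,1],hsv[...,2]
    ex=np.array([np.cos(.167),np.sin(.167),0]);ey=np.array([-ex[1],ex[0],0]);Q=W-[556.2,-163,130]
    a,b,z=Q@ex,Q@ey,Q[...,2]
    g=(d['z_map']>0)&(abs(a)<50)&(abs(b)<40)&(z>15)&(z<200)
    for nm,m in (('red',g&((H<6)|(H>174))&(S>150)&(V>60)),('white',g&(S<70)&(V>90)),('card',(d['z_map']>0)&(abs(a)<20)&(abs(b)<90)&(abs(z)<6)&(H>22)&(H<34)&(S>140))):
        if m.sum():print(n,nm,m.sum(),*[np.percentile(k[m],[3,50,97]).round(1) for k in (a,b,z)])
    if n=='scene':cv2.imwrite('pics/over.png',cv2.resize(d['color'][90:270,200:360],None,fx=3.3,fy=3.3,interpolation=cv2.INTER_CUBIC)[:,:,::-1])
E
```

```text
time_s: 8.93
tool_pos: [560.5, -161.5, 422.8]
tool_rot: [3.141, -0.0, 1.739]
wrist_force: [-0.7, 0.4, -0.4]
width: 0.328
[ 560.4608243  -161.52052848  422.84584664] [ 3.14141070e+00 -1.59390345e-04  1.73872746e+00]
scene red 18 [ 1.  13.5 20.7] [-0.5  6.3 12.8] [ 65.6 103.6 112.8]
scene white 16 [-16.6  25.1  49.6] [-4.7  2.8 13.1] [ 77.  119.  167.6]
scene card 5 [-0.1  2.1  3.5] [56.1 62.  70.2] [-3.5 -1.8  0.3]
top red 53 [-0.5  8.5 15.2] [-0.6  5.4  9. ] [ 49.1 103.4 109.7]
top white 51 [-28.5 -21.5 -12.5] [-2.8  4.5  8.6] [57.3 72.6 96. ]
top card 15 [-2.4 -0.7  2. ] [-2.3  6.4 15.6] [-4.9 -0.8  5.5]
```

View pics/over.png

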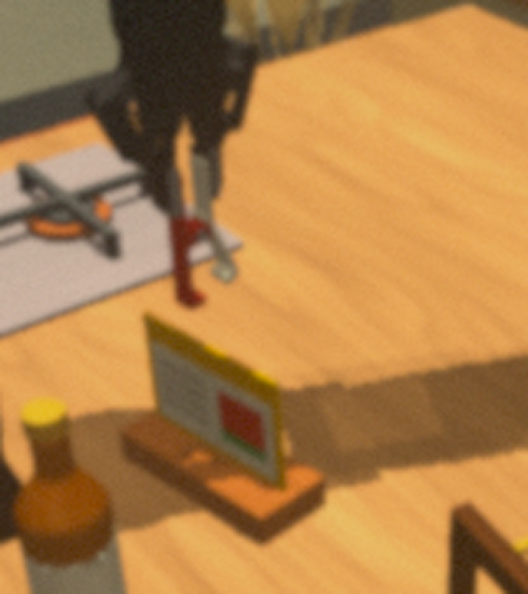

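The clip hangs straight over the card: red lip at about (190,300), white lip at (225,275), card edge below from (148,318) to (285,380). The fixed lip reaches in to y=0, so I'll shift 6.5 mm further to centre the gape (clip y 0..22) on the card. Then I go partway down and measure the lips.

```bash
python3 -m creep '[[0,0,0,0.003,0.0065,0.015,0.01],[0,0,0,0,0,0.015,0.01],[0,0,0,0,0,0,0.01],[0,0,0,0,0,0,0.01]]'
python3 - <<'E'
from bench import *
from h import *
s=read_state();print(s['tool_pos'])
ex=np.array([np.cos(.167),np.sin(.167),0]);ey=np.array([-ex[1],ex[0],0])
P=[]
for n in ('scene','top'):
    d=get_image(n);W=cloud(d)
    hsv=cv2.cvtColor(d['color'],cv2.COLOR_RGB2HSV).astype(int);H,S,V=hsv[...,0],hsv[...,1],hsv[...,2]
    Q=W-[556.2,-163,130];a,b,z=Q@ex,Q@ey,Q[...,2]
    g=(d['z_map']>0)&(abs(a)<50)&(abs(b)<30)&(z>5)&(z<90)
    red=g&((H<8)|(H>172))&(S>130)&(V>50); wh=g&(S<90)&(V>80)
    for nm,m in (('red<26',red&(z<26)),('red 26-60',red&(z>26)&(z<60)),('red hub',red&(z>60)),('white<32',wh&(z<32)),('white>32',wh&(z>32))):
        if m.sum():print(n,nm,m.sum(),*[np.percentile(k[m],[3,50,97]).round(1) for k in (a,b,z)])
    c=d['color'][130:250,220:320] if n=='scene' else d['color'][190:290,370:470]
    P.append(cv2.resize(c,(400,480),interpolation=cv2.INTER_CUBIC))
cv2.imwrite('pics/near.png',cv2.hconcat(P)[:,:,::-1])
E
```

```text
time_s: 9.52
tool_pos: [566.6, -158.5, 392.8]
tool_rot: [-3.142, -0.0, 1.738]
wrist_force: [-0.2, -0.2, -0.8]
width: 0.328
[ 566.57364574 -158.47358361  392.75624287]
scene red<26 9 [19.  25.9 26.5] [ 3.  10.9 14.5] [18.9 23.1 24.9]
scene red 26-60 13 [24.6 26.2 27.7] [ 4.2  9.  11.1] [29.8 44.5 59.4]
scene red hub 55 [ 4.6 24.2 28. ] [ 0.1 11.4 15.3] [63.9 73.7 85. ]
scene white<32 17 [-16.2 -11.4  -9.4] [ 1.   6.2 14.2] [24.2 27.2 29.8]
scene white>32 33 [-13.8   0.9   5.9] [-2.   5.8 16.2] [33.5 82.9 89.6]
top red<26 14 [12.4 17.  21.8] [ 5.6  8.9 11.2] [16.2 22.3 23.6]
top red 26-60 3 [14.1 18.5 25.3] [7.5 8.  9.8] [26.9 27.1 54.6]
top red hub 38 [ 4.4 14.7 21.8] [ 2.8  8.  11.8] [69.7 74.5 79.9]
top white<32 14 [-22.4 -20.9  -8.7] [ 1.7  7.4 10.9] [21.8 28.3 31.4]
top white>32 42 [-19.7 -14.3  -2.5] [-1.5  6.8 10.9] [34.2 45.4 71.4]
```

View pics/near.png

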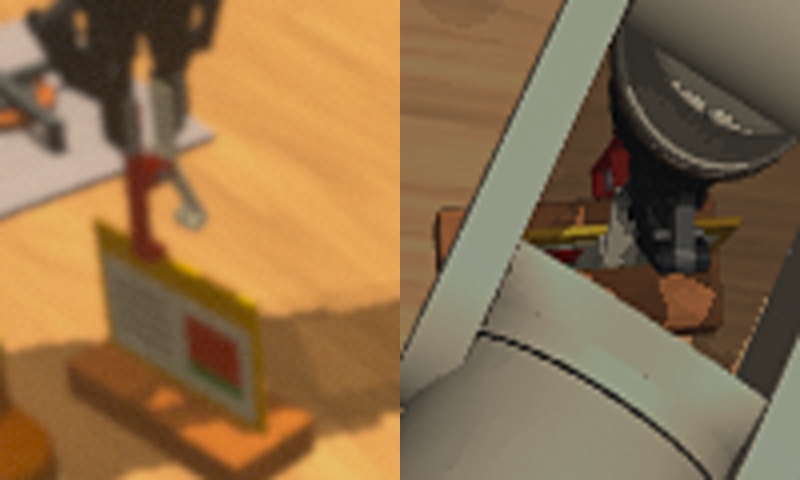

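Both views put the fixed lip 8–11 mm and the moving lip 9–10 mm on either side of the card's mid-plane, with the red tip 14–17 mm above the edge. Going down 38 mm, slowly.

```bash
python3 -m creep '[[0,0,0,-0.004,0,0.008,0.01],[0,0,0,0,0,0.008,0.01],[0,0,0,0,0,0.008,0.01],[0,0,0,0,0,0.007,0.01],[0,0,0,0,0,0.007,0.01],[0,0,0,0,0,0,0.01],[0,0,0,0,0,0,0.01],[0,0,0,0,0,0,0.01]]'
python3 - <<'E'
from bench import *
from h import *
s=read_state();print(s['tool_pos'],s['wrist_force'],s['qd'].round(4))
ex=np.array([np.cos(.167),np.sin(.167),0]);ey=np.array([-ex[1],ex[0],0])
P=[]
for n in ('scene','top'):
    d=get_image(n);W=cloud(d)
    hsv=cv2.cvtColor(d['color'],cv2.COLOR_RGB2HSV).astype(int);H,S,V=hsv[...,0],hsv[...,1],hsv[...,2]
    Q=W-[556.2,-163,130];a,b,z=Q@ex,Q@ey,Q[...,2]
    ok=(d['z_map']>0)
    ye=ok&(abs(a)<12)&(abs(b)<80)&(abs(z)<7)&(H>22)&(H<34)&(S>140)
    g=ok&(abs(a)<50)&(abs(b)<30)&(z>-30)&(z<90); red=g&((H<8)|(H>172))&(S>130)&(V>50)&(a>6);wh=g&(S<90)&(V>80)&(a<-5)&(z<20)
    for nm,m in (('yellow',ye),('red',red),('white',wh)):
        if m.sum():print(n,nm,m.sum(),*[np.percentile(k[m],[3,50,97]).round(1) for k in (a,b,z)])
    c=d['color'][130:250,220:320] if n=='scene' else d['color'][190:290,370:470]
    P.append(cv2.resize(c,(400,480),interpolation=cv2.INTER_CUBIC))
cv2.imwrite('pics/down.png',cv2.hconcat(P)[:,:,::-1])
E
```

```text
time_s: 10.62
tool_pos: [567.3, -162.4, 355.0]
tool_rot: [3.141, 0.0, 1.738]
wrist_force: [-0.3, -0.3, -0.8]
width: 0.324
[ 567.25783679 -162.35489446  355.02760218] [-0.28425852 -0.30684803 -0.8415757 ] [-0.0013 -0.0008 -0.0009  0.0006  0.0008 -0.0009]
scene yellow 2 [1.7 2.8 3.9] [71.1 71.5 71.8] [-2.8 -1.   0.7]
scene red 77 [ 7.9 24.9 27.8] [-3.   4.4 11.1] [-18.2  26.3  44.9]
scene white 2 [-16.6 -16.2 -15.8] [-0.6  0.6  1.8] [-7.8 -6.7 -5.6]
top yellow 14 [-1.6 -0.2  1.2] [ 4.  11.6 23.8] [-4.3 -1.1  3.5]
top red 51 [ 7.  15.7 23.4] [-1.4  3.9  7. ] [-21.6  33.3  41.1]
top white 39 [-21.3 -14.8  -9.7] [-5.9  1.9  6.7] [-13.3   3.2  15.7]
```

View pics/down.png

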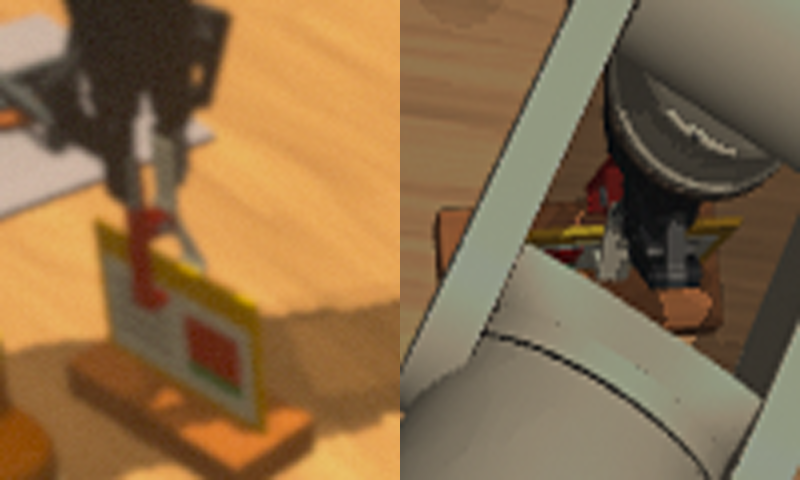

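The red jaw hangs in front of the card and the white one behind it, and the card is unmoved in the image. The tips are about 18–22 mm and 13 mm below the edge, with no contact force. I'll go 4 mm deeper for margin, settle, then hand in.

```bash
python3 -m creep '[[0,0,0,0,0,0.002,0.01],[0,0,0,0,0,0.002,0.01],[0,0,0,0,0,0,0.01],[0,0,0,0,0,0,0.01],[0,0,0,0,0,0,0.01],[0,0,0,0,0,0,0.01],[0,0,0,0,0,0,0.01],[0,0,0,0,0,0,0.01]]' && python3 -c "
from bench import *
s=read_state();print(s['time_s'],s['tool_pos'],s['wrist_force'],s['moment'],s['qd'].round(4));hand_in()"
```

```text
time_s: 11.72
tool_pos: [567.2, -162.4, 350.7]
tool_rot: [-3.142, -0.0, 1.738]
wrist_force: [0.9, -0.1, -1.4]
width: 0.328
11.725 [ 567.21311047 -162.35197342  350.68133281] [ 0.94426038 -0.12367064 -1.3643018 ] [-0.0131535  -0.0169586   0.03040219] [-0.0013 -0.0019 -0.0014  0.0008  0.0008 -0.0004]
the job is handed in; nothing more can be done
```

I took the clip off the right hook, carried it to the card and handed in at 11.7 s with it held open around the card's top edge. `hand_in` gives no verdict, so success isn't confirmed.

**Last checks:**
- **Gripper and lever:** the opening was 28 mm at a 40 N grip, which matches the lever being on its wide-open stop.
- **Position of the jaws:** the last picture showed the red jaw on one side of the card and the white one on the other. I measured the lip faces roughly 8–11 mm from the card's mid-plane, within about 5 mm of its centre.
- **Depth:** after a final 4 mm step down, which I didn't photograph, I estimate the tips are about 22–25 mm (red) and 17 mm (white) below the edge.
- **Contact:** the wrist reading stayed within about 1.5 N throughout the descent and settling. That is the clip's weight plus sensor noise, so I saw no sign of touching the card.
- **Other things:** the card showed no shift in the pictures. The opener was still hanging after the clip was lifted. I didn't re-measure the opener, mill, bottle or mug at the end, but the arm passed well clear of them.

**What disagreed:** the two cameras differed by up to about 4 mm on where the red plate was. The jaw gap left room for that.

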